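# Seat the purge cover and set the purge valve two turns open

### The job

Get the weld purge station ready: first press the cocked cover plate down with the gripper until it lies level and fully home in its recess on the purge chamber. Then turn the valve's handwheel clockwise by its handle until it is closed against its stop, and open it again by exactly two full turns. Finish while still holding the upright handle between the fingers with the wheel kept there, do not let go, and leave the other things on the bench where they are.

Things in the scene. Friction and masses are not known exactly. Their poses are not given: they have to be found in the camera images.
- recess_floor (a point): Centre of the recess floor in the purge chamber, a fixed grey block 170 x 110 mm, 56 mm tall, on the bench, facing any way. The recess, open upward, is 154 x 94 mm and 6 mm deep; its floor is 50 mm above the bench. x runs along the chamber towards the end where the cover is propped up (opposite the small brass hose barb); z is up.
- cover_mid (a point): Centre of the loose bare aluminium cover plate, 150 x 90 x 6 mm, 0.2 kg, scribed circles on top, in the recess. x along its length towards its raised end, z out of its top face. At the start one end lies on the recess floor, the other is propped about 14 mm high (tilt 0.1 rad). Fully home its top is flush with the recess rim, and this point is 3 mm above the recess floor.
- cover_raised_end (a point): Point on the cover's top face 58 mm from its centre towards the raised end: the place to press straight down (8 to 15 N is plenty). Right below it a stiff steel pin rises from the recess floor and props the cover; it needs 5 N to push down, does not spring back and ends level with the floor. Same axes as the cover.
- wheel_hub (a point): Centre of the valve's steel handwheel (108 mm over its rim, rim bar 12 mm thick, three spokes), on its vertical turning axis at mid height of the rim, 78 mm above the bench; it does not rise as it turns. It sits on a brass stem on a fixed aluminium block 90 x 60 x 32 mm. The line from here to the handle shows the wheel's angle.
- wheel (a joint): Handwheel angle in rad: 0 is closed, against a hard stop (within 0.06 counts as closed); grows counter-clockwise seen from above as the valve opens and counts on over several turns (two turns open = 12.57). Starts somewhat open, less than one turn. About 3 N at the handle turns it; it stays where left. The stop may lie in any compass direction.
- handle_mid (a point): Middle (half-way up) of the upright black handle that stands on the wheel's rim 48 mm from the wheel axis: a smooth round grip 16 mm in diameter and 56 mm tall, its foot 85 mm and its top 141 mm above the bench. It turns freely about its own vertical axis, so a gripper that keeps its direction can carry it round in a circle.
- handle: The same revolving handle; origin at the centre of its foot, z up along it; its x and y turn freely.
- bottle: Bystander: white plastic wash bottle with red cap and bent red spout, 68 mm in diameter, 204 mm tall; origin at the centre of its underside.
- offcut: Bystander: upright steel tube offcut, 60 mm in diameter, 60 mm tall; origin at the centre of its underside.
- flange: Bystander: round steel flange, 70 mm in diameter, 28 mm tall; origin at the centre of its underside.
- wire_brush: Bystander: wire brush with wooden back lying flat, 200 x 22 mm, 19 mm tall; origin under its centre, x along its length.
Mind the look-alikes: they are no part of the job. Of the things that look like the part that bears wheel_hub, the middle-sized one is meant.

How it is judged:
On the way, in this order (a step that is already met when the one before it is completed fails the run):
1. the cover plate is pressed level and home in its recess (angle between cover_mid's own z axis and vertical below 0.025 rad and z of cover_mid in the frame of recess_floor below 0.005 m and horizontal distance between cover_mid and recess_floor below 0.006 m), for 0.2 s.
2. then the handwheel is closed against its stop (value of joint wheel below 0.06 rad), for 0.1 s.
At the end, for the whole second after the job is handed in: Cover level (0.025 rad) and home in its recess (2 mm); wheel at rest two turns (12.57 rad, within 0.2) open from its stop; fingers still hold the handle between them (over 1 N, grasp point within 14 mm of its axis and 40 mm of its middle) (all of step 1 and value of joint wheel between 12.366 and 12.766 rad and velocity of joint wheel between -0.1 and 0.1 rad/s and contact force between the fingers and handle above 1 N and horizontal distance between the grasp point and handle_mid below 0.014 m and distance between the grasp point and handle_mid below 0.04 m); the arm keeps its last pose, push and grip.
It fails at once if a bystander on the bench is disturbed (moved more than 30 mm) (distance of any of bottle, offcut, flange, wire_brush from where it was at the start of the episode above 0.03 m).
It also fails if it takes over 72 s, if anything falls off the work surface, if the arm or the gripper's body presses on something with over 40 N, if the wrist force passes 120 N, or if a joint passes its speed limit or range.

### The arm

A 7-joint arm with a two-finger parallel gripper is mounted at the origin on the work surface. World frame = base frame: x ahead of the robot, y to its left, z up, the work surface at z = 0. Lengths are in m, angles in rad, forces in N, time in s.
With the tool pointing down it reaches from about 0.35 to 0.9 m from the base axis. Payload 8.1 kg.
Tool frame: the origin (TCP) lies midway between the tips of the shut fingers; the grasp point (between the pads) lies 19 mm behind it; z points along the fingers, y is the direction in which the jaws open and shut (so a half turn about z gives the same grasp; the last joint's range is limited). The gripper opens to 92 mm and grips with 3 to 60 N. Pads are 19 mm wide; open, the fingers measure 130 mm over their backs; the gripper's body (75 mm by 190 mm) begins 47 mm behind the grasp point.
Start: joints at [1.065, 0.434, 0.025, 1.573, -0.012, 1.134, -0.075], TCP at [0.245, -0.575, 0.203] pointing down, gripper open.
Joint ranges: [-2.62, 2.62], [-0.44, 2.09], [-1.27, 1.32], [0.08, 2.57], [-1.32, 4.46], [0.12, 2], [-2.74, 2.74]. Speed limits (rad/s): [2.22, 2.22, 3.01, 3.01, 3.14, 3.14, 3.14].

### API

Orientations are given as a 3x3 rotation matrix whose columns are the frame's x, y, z axes.
In Python, from plant import arm gives the robot as it stands. Calls block until the motion is done:
- arm.reach(position, orientation): joint-space move of the TCP to a pose.
- arm.move_straight(position, frame=None, rate=0.15): straight line of the TCP; frame=None keeps the orientation; rate is the mean speed in m/s.
- arm.move_joints(angles): joint-space move.
- arm.ungrasp() and arm.close(newtons=None): open the fingers fully, or close them until they stop; newtons is the grip in N (None keeps the last).
- arm.pause(seconds).
- arm.solve_ik(position, orientation): joint angles nearest the present ones, or None.
- arm.read_state(): the state.
- arm.read_camera(name): name is "scene" or "side" or "wrist"; returns the picture (480x640x3 uint8, red, green, blue); there is no depth.
- arm.get_calibration(name): a dict with "intrinsics" (3x3 intrinsics, pixels), "T" (4x4, takes a point from camera to world coordinates); the wrist camera has in their place "mount" (4x4, takes a point from camera to tool coordinates, whose origin is the TCP and whose axes are the flange's). Camera axes: x right, y down, z forward; pixel columns grow to the right and rows downward; lengths in m; the calibration is good to about 2 mm. A picture is of the moment at which its call begins: read the wrist's pose just before it. get_calibration takes no time and is no camera call.
A pose or a line that the arm cannot do raises arm.MotionError and nothing moves.
- arm.finish_job(): hands the job in, once; it reports no verdict.
The state is a dict: "t": time; "joints": joint angles; "joint_velocities": joint speeds; "effort": joint torques, N m; "tcp_pos": TCP position; "tcp_rot": TCP orientation; "contact_force": force on the tool from outside, world axes, zero at the start; "torque": the same for the moment, N m; "gripper_width": opening from 0.0 (shut) to 1.0 (fully open).
Only numpy, scipy, OpenCV 4.12 (cv2) and the standard library are available. Lean on these libraries where they do the work, as an engineer would, in place of code of your own. Each camera call takes 0.05 s, during which the arm holds its last target. There are 200 camera calls.

## Working session

There is one attempt and no reset: what is moved stays moved. The work goes in short steps, each a Python script; the robot and the scene stay as the last script left them, time stands still between calls to the robot, and variables do not carry over. Pictures are saved under pics/ and viewed, about 8 in all and at most 12, crops included, and the job is handed in when it is done.

```bash
mkdir -p pics; ls
python3 - <<'E'
from plant import arm
import cv2,numpy as np
np.set_printoptions(precision=4,suppress=True)
for n in ["scene","side"]:
    im=arm.read_camera(n); cv2.imwrite(f"pics/{n}0.png",im[:,:,::-1])
    c=arm.get_calibration(n); print(n,c["intrinsics"],c["T"])
print(arm.get_calibration("wrist")); s=arm.read_state(); print(s["t"],s["tcp_pos"],s["tcp_rot"],s["contact_force"])
E
```

```text
pics
scene [[463.7759   0.     324.3398]
 [  0.     463.7759 242.7255]
 [  0.       0.       1.    ]] [[-0.1969  0.6746 -0.7114  1.2448]
 [ 0.9804  0.1415 -0.1372  0.0493]
 [ 0.0081 -0.7245 -0.6893  0.7698]
 [ 0.      0.      0.      1.    ]]
side [[504.3454   0.     308.7102]
 [  0.     504.3454 234.459 ]
 [  0.       0.       1.    ]] [[-0.741  -0.446   0.502  -0.0508]
 [-0.6715  0.4852 -0.5601  0.5786]
 [ 0.0062 -0.7521 -0.659   0.8703]
 [ 0.      0.      0.      1.    ]]
{'intrinsics': array([[339.1777,   0.    , 323.6314],
       [  0.    , 339.1777, 234.0766],
       [  0.    ,   0.    ,   1.    ]]), 'mount': array([[ 0.0003, -0.956 , -0.2935,  0.0788],
       [ 1.    ,  0.0004, -0.0001,  0.0004],
       [ 0.0002, -0.2935,  0.956 , -0.1808],
       [ 0.    ,  0.    ,  0.    ,  1.    ]])}
0.1 [ 0.2448 -0.5746  0.202 ] [[ 0.92    0.3919 -0.0006]
 [ 0.3919 -0.92    0.0012]
 [-0.0001 -0.0014 -1.    ]] [ 0.6258 -0.006  -0.62  ]
```

View pics/scene0.png

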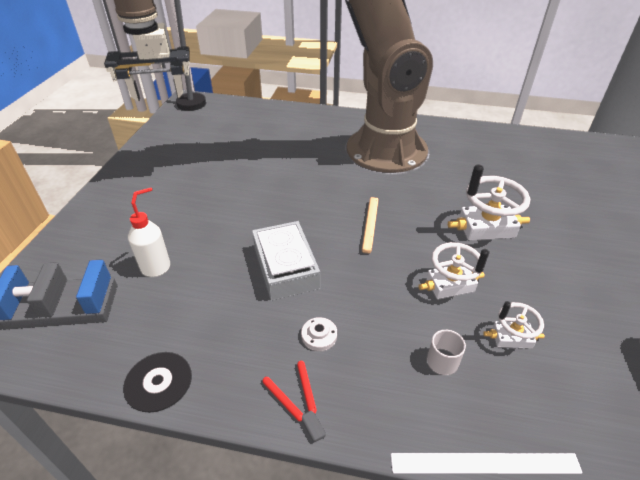

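View pics/side0.png

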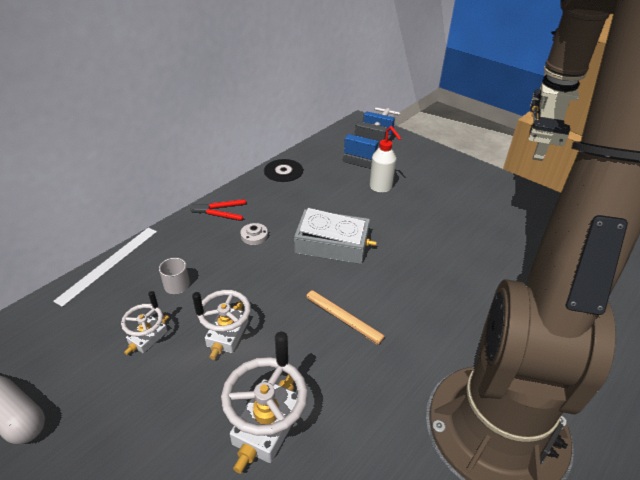

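Candidates for the wheel-bearing valve, in the scene picture: large (495,200), middle (458,265), small (520,322). In the side picture they are at (264,395), (224,312) and (142,322). I choose the middle one, and the mosaic checks it. The chamber is at (286,258) in scene, with its raised end towards the camera. The brass barb is at (373,243) in side.

```bash
cat > h.py <<'E'
from plant import arm
import cv2,numpy as np
np.set_printoptions(precision=4,suppress=True)
def cam(n,s=None):
    c=arm.get_calibration(n); T=c.get("T")
    if T is None:
        P=np.eye(4);P[:3,:3]=s["tcp_rot"];P[:3,3]=s["tcp_pos"];T=P@c["mount"]
    return np.array(c["intrinsics"]),np.array(T)
def ray(C,p):
    K,T=C; d=T[:3,:3]@np.linalg.solve(K,[p[0],p[1],1.]); return T[:3,3],d/np.linalg.norm(d)
def plane(C,p,z):
    o,d=ray(C,p); return o+d*(z-o[2])/d[2]
def tri(C1,p1,C2,p2):
    A=np.zeros((3,3));b=np.zeros(3)
    for C,p in((C1,p1),(C2,p2)):
        o,d=ray(C,p);M=np.eye(3)-np.outer(d,d);A+=M;b+=M@o
    return np.linalg.solve(A,b)
def proj(C,X):
    K,T=C; q=K@(T[:3,:3].T@(np.array(X)-T[:3,3])); return q[:2]/q[2]
E
python3 - <<'E'
from h import *
S,D=cam("scene"),cam("side")
a=cv2.imread("pics/scene0.png");b=cv2.imread("pics/side0.png")
def crop(im,x,y,w=100,h=75): return cv2.resize(im[y:y+h,x:x+w],(400,300),interpolation=cv2.INTER_CUBIC)
m=np.vstack([np.hstack([crop(a,410,230),crop(b,175,275,100,75)]),np.hstack([crop(a,240,218),crop(b,285,195)])])
cv2.imwrite("pics/mos.png",m)
for n,p,q in[("L",(498,196),(264,395)),("M",(458,262),(224,311)),("S",(521,322),(142,321))]: print(n,tri(S,p,D,q))
# apparent rim width in scene at hub height
for n,l,r,z in[("L",(467,194),(530,197),.1),("M",(432,262),(484,264),.078),("S",(498,322),(544,322),.06)]:
    print(n,np.linalg.norm(plane(S,l,z)-plane(S,r,z)))
E
```

```text
L [0.3138 0.2835 0.101 ]
M [0.5249 0.1951 0.073 ]
S [0.643  0.3161 0.0532]
L 0.1464907257994314
M 0.10719600886098751
S 0.08731894546177782
```

View pics/mos.png

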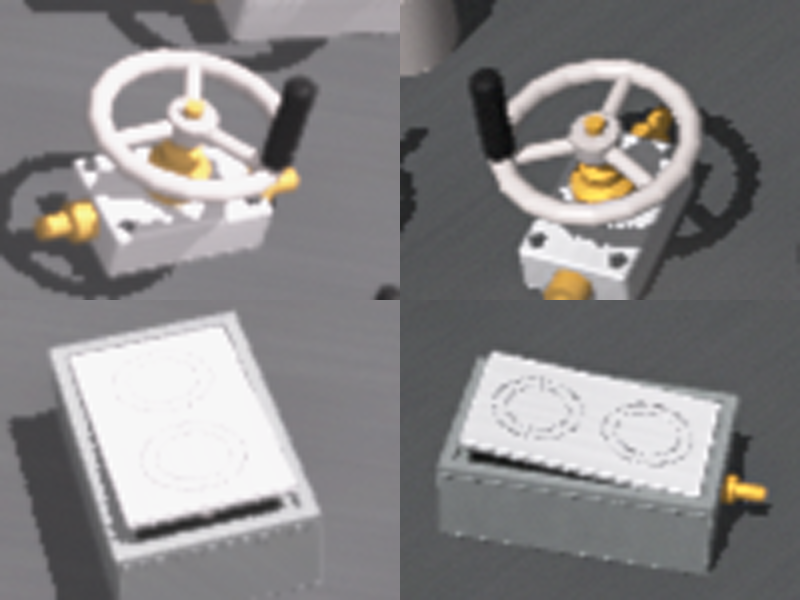

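The mosaic confirms the middle valve: its rim measures 107 mm against 108 mm expected. Its handle is at scene (484,260). The cover is raised at its camera-side end, and the brass barb is at the other end.

Run:
```python
from h import *
S,D=cam("scene"),cam("side")
s=lambda x,y:(410+x/4-.4,230+y/4-.4); d=lambda x,y:(175+x/4-.4,275+y/4-.4)
print("top",tri(S,s(300,84),D,d(87,75)),"bot",tri(S,s(278,165),D,d(97,158)))
s2=lambda x,y:(240+x/4-.4,218+y/4-.4); d2=lambda x,y:(285+x/4-.4,195+y/4-.4)
A=np.array([plane(S,s2(*p),.056) for p in[(52,48),(237,13),(320,215),(118,260)]])
B=np.array([plane(D,d2(*p),.056) for p in[(338,95),(315,200),(37,170),(87,55)]])
print(A,A.mean(0));print(B,B.mean(0))
# rim: left/right/top/bottom extremes
for C,f,P in((S,s,[(90,110),(300,115),(170,50),(205,203)]),(D,d,[(93,130),(300,115),(205,58),(180,222)])):
    Q=np.array([plane(C,f(*p),.078) for p in P]);print("rim",Q[:,:2],Q.mean(0))
```

```text
top [0.5508 0.2331 0.1386] bot [0.5503 0.2367 0.0806]
[[ 0.499  -0.2628  0.056 ]
 [ 0.4473 -0.1661  0.056 ]
 [ 0.5955 -0.0854  0.056 ]
 [ 0.6473 -0.1801  0.056 ]] [ 0.5473 -0.1736  0.056 ]
[[ 0.4981 -0.2636  0.056 ]
 [ 0.4483 -0.1748  0.056 ]
 [ 0.5896 -0.0818  0.056 ]
 [ 0.6433 -0.1858  0.056 ]] [ 0.5448 -0.1765  0.056 ]
rim [[0.5273 0.1418]
 [0.5084 0.25  ]
 [0.4718 0.183 ]
 [0.5818 0.2003]] [0.5223 0.1938 0.078 ]
rim [[0.5683 0.2255]
 [0.4978 0.1472]
 [0.5641 0.1542]
 [0.4905 0.2337]] [0.5302 0.1902 0.078 ]
```

```bash
cat >> h.py <<'E'
def R(th):
    c,s=np.cos(th),np.sin(th); return np.array([[c,s,0],[s,-c,0],[0,0,-1.]])
E
python3 - <<'E'
from h import *
S,D=cam("scene"),cam("side")
print("large handle top",tri(S,(477,169),D,(281,337)))
th=np.arctan2(.487,.873); P=np.array([.597,-.147,.17])
try:
    arm.reach(P,R(th))
except arm.MotionError as e: print(e); raise
arm.close(20)
s=arm.read_state(); im=arm.read_camera("wrist"); C=cam("wrist",s)
print(s["t"],s["tcp_pos"],s["contact_force"],s["gripper_width"])
v=im[:,:,::-1].copy()
X=np.array([np.cos(th),np.sin(th),0]);Y=np.array([-X[1],X[0],0]);c0=np.array([.546,-.175,.056])
for a,b in((1,1),(1,-1),(-1,-1),(-1,1)):
    cv2.circle(v,tuple(int(i) for i in proj(C,c0+a*.085*X+b*.055*Y)),4,(0,0,255),1)
cv2.circle(v,tuple(int(i) for i in proj(C,[.597,-.147,.069])),4,(0,255,0),1)
cv2.imwrite("pics/w1.png",v)
E
```

```text
large handle top [0.3333 0.2176 0.1801]
3.5417 [ 0.597 -0.147  0.17 ] [-0.807  -0.6446 -0.384 ] 0.003113678294863545
```

View pics/w1.png

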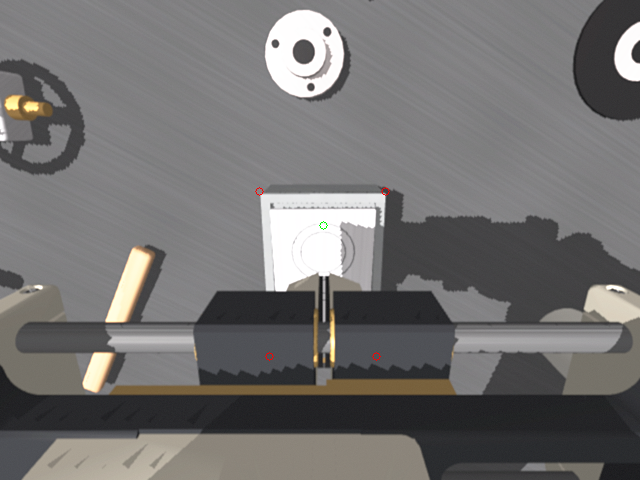

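The chamber's end corners are at (262,193) and (385,191). They fall on the predicted circles, and the press point (323,226) lies on the cover. Pressing now.

Run:
```python
from h import *
p=np.array([.597,-.147,.075]); arm.move_straight(p,rate=.12)
f0=arm.read_state()["contact_force"][2]; print("f0",f0)
z=.075
while z>.046:
    z-=.002; p[2]=z; arm.move_straight(p,rate=.02)
    s=arm.read_state(); f=s["contact_force"]; print(round(z,3),s["tcp_pos"],f)
    if f[2]-f0>15 and z<.064 or f[2]-f0>25: break
arm.pause(.4); s=arm.read_state(); print(s["t"],s["tcp_pos"],s["contact_force"])
```

```text
f0 0.27845961666302405
0.073 [ 0.5973 -0.147   0.0734] [ 0.4025  0.0821 -0.2794]
0.071 [ 0.5969 -0.147   0.0709] [ 0.3998 -0.1037 -0.0206]
0.069 [ 0.5969 -0.147   0.0688] [ 0.0077  0.2854 -0.7924]
0.067 [ 0.5969 -0.147   0.0668] [-0.2704 -0.2784  0.3537]
0.065 [ 0.5969 -0.147   0.0648] [-0.6066  0.583   0.1766]
0.063 [ 0.5969 -0.147   0.0628] [ 0.1349  0.1093 -0.9294]
0.061 [ 0.5969 -0.147   0.0609] [ 0.5344  0.5039 -0.223 ]
0.059 [ 0.5969 -0.147   0.0588] [-0.0074 -0.0409  0.2605]
0.057 [ 0.5969 -0.147   0.0568] [-0.1061  0.3182 -0.3109]
0.055 [ 0.5969 -0.147   0.0548] [-0.4155  0.119  -1.1914]
0.053 [ 0.5969 -0.147   0.0528] [-0.0545 -0.0209 -1.3324]
0.051 [ 0.5969 -0.147   0.0509] [-0.9921 -0.3496 -0.2595]
0.049 [ 0.5969 -0.147   0.0488] [-0.4698 -0.581   0.0716]
0.047 [ 0.5972 -0.147   0.0471] [0.5    0.3094 0.4238]
0.045 [ 0.5973 -0.147   0.0451] [0.9991 0.2676 2.7143]
8.6833 [ 0.5972 -0.147   0.0451] [ 1.5543 -0.0973  1.8325]
```

Run:
```python
from h import *
o=[]
for n,(x,y) in(("side",(270,170)),("scene",(210,190))):
    im=arm.read_camera(n)[:,:,::-1]; o.append(cv2.resize(im[y:y+120,x:x+133],(400,360),interpolation=cv2.INTER_CUBIC))
cv2.imwrite("pics/p1.png",np.hstack(o)); s=arm.read_state();print(s["tcp_pos"],s["contact_force"],s["effort"])
print(proj(cam("side"),s["tcp_pos"]),proj(cam("scene"),s["tcp_pos"]))
```

```text
[ 0.5972 -0.147   0.0451] [0.9659 1.1402 1.7054] [  0.2944 -69.7397  -2.0566 -23.311    0.0206   0.5455   0.0057]
[309.4849 226.3935] [291.1052 271.0821]
```

View pics/p1.png

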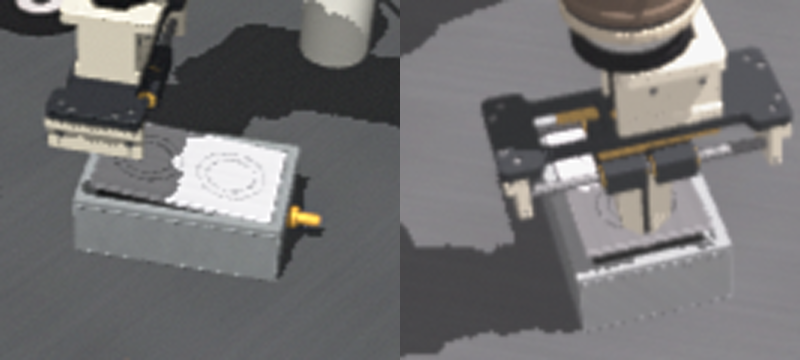

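Run:
```python
from h import *
p=np.array([.597,-.147,.045]); z=.045
while z>.028:
    z-=.001; p[2]=z; arm.move_straight(p,rate=.02)
    f=np.mean([ (arm.pause(.02),arm.read_state()["contact_force"])[1] for _ in range(4)],0); s=arm.read_state(); print(round(z,3),s["tcp_pos"],f)
    if f[2]>14: break
S=cam("scene"); im=arm.read_camera("scene")[:,:,::-1]; im2=arm.read_camera("side")[:,:,::-1]
cv2.imwrite("pics/p2.png",np.hstack([cv2.resize(im[190:310,210:343],(400,360)),cv2.resize(im2[170:290,270:403],(400,360))])); print(s["t"])
```

```text
0.044 [ 0.5972 -0.147   0.0441] [1.8636 0.191  3.1382]
0.043 [ 0.597 -0.147  0.043] [1.8545 0.452  2.4974]
0.042 [ 0.5969 -0.147   0.0419] [2.0131 0.3429 2.6631]
0.041 [ 0.5969 -0.147   0.0409] [2.0389 0.138  2.6826]
0.04 [ 0.5969 -0.147   0.0399] [1.7744 0.3596 2.294 ]
0.039 [ 0.597  -0.147   0.0389] [1.6988 0.3639 2.2671]
0.038 [ 0.597  -0.147   0.0379] [1.8569 0.4146 2.0899]
0.037 [ 0.5969 -0.147   0.0369] [1.3679 0.6044 2.8291]
0.036 [ 0.597  -0.147   0.0359] [1.7359 1.3019 2.4292]
0.035 [ 0.597  -0.147   0.0349] [1.5491 1.1604 2.4377]
0.034 [ 0.5969 -0.147   0.0339] [1.7057 0.9758 2.6163]
0.033 [ 0.5969 -0.147   0.0329] [1.733  1.1128 2.6044]
0.032 [ 0.597  -0.147   0.0324] [0.0133 1.5955 7.0505]
0.031 [ 0.5971 -0.147   0.0323] [-3.4148  1.9647 16.639 ]
13.2167
```

View pics/p2.png

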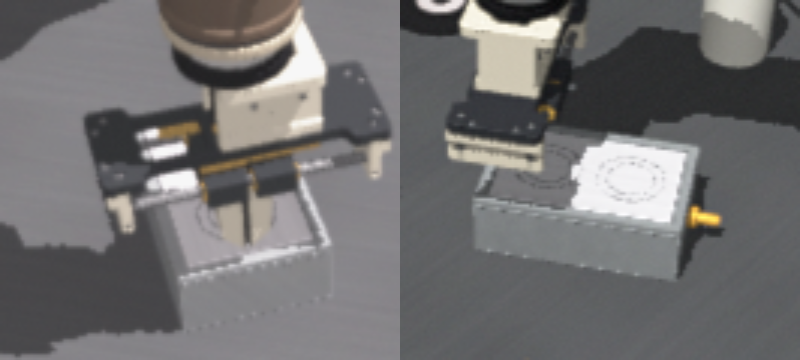

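The cover now looks level: the gap at its raised end is closed in both views. Hard contact came at a reported z of 0.0323, though, not 0.056. I'll check the tool geometry before gripping.

Run:
```python
from h import *
S=cam("scene")
print("pred tip z.032",proj(S,[.597,-.147,.032]),"z.056",proj(S,[.597,-.147,.056]),"seen ~ (291.7,271.5)")
c=arm.get_calibration("wrist");C=(np.array(c["intrinsics"]),np.array(c["mount"]))
for z in(.0,-.01,-.024): print(z,proj(C,[0,0,z]))
arm.move_straight([.597,-.147,.05],rate=.05)
s=arm.read_state();print("lift",s["contact_force"],s["t"])
arm.move_straight([.597,-.147,.12],rate=.15)
arm.ungrasp(); 
h=np.array([.526,.192]); th=-.4
try: arm.reach([h[0]-.06,h[1]+.02,.24],R(th))
except arm.MotionError as e: print(e)
s=arm.read_state();print(s["t"],s["tcp_pos"],s["joints"])
im=arm.read_camera("wrist"); v=im[:,:,::-1].copy(); cv2.imwrite("pics/w2raw.png",v)
W=cam("wrist",s)
a=arm.read_camera("scene")[:,:,::-1]; cv2.imwrite("pics/s2.png",a)
cv2.circle(v,tuple(int(i) for i in proj(W,[*h,.078])),4,(0,0,255),1)
cv2.circle(v,tuple(int(i) for i in proj(W,[.5505,.2345,.141])),4,(0,255,0),1)
cv2.imwrite("pics/w2.png",np.vstack([cv2.resize(v,(600,450)),np.hstack([cv2.resize(a[218:293,240:340],(200,150),interpolation=cv2.INTER_CUBIC),np.zeros((150,400,3),np.uint8)])]))
```

```text
pred tip z.032 [291.3824 275.1785] z.056 [290.9175 267.4959] seen ~ (291.7,271.5)
0.0 [323.0558 272.5082]
-0.01 [323.0252 279.8201]
-0.024 [322.9767 291.4143]
lift [ 0.1817 -0.1992 -0.3128] 13.85
17.4083 [0.4665 0.2111 0.2398] [-0.4196  0.2284 -0.1345  1.7804  0.034   1.1353 -2.5365]
```

View pics/w2.png

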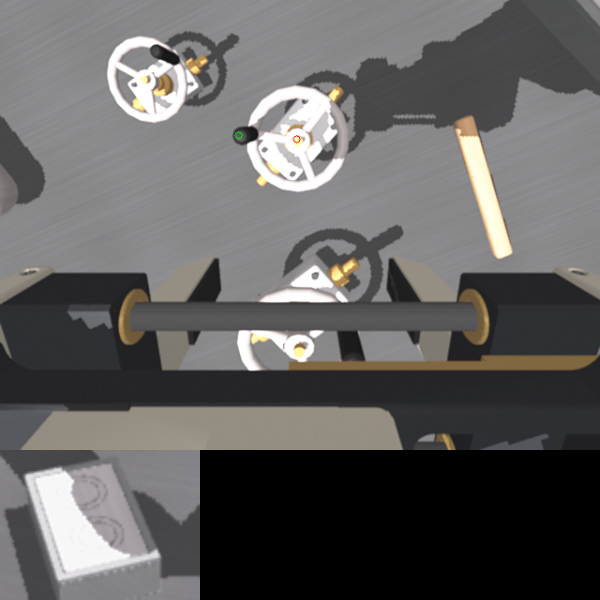

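The wrist view shows the middle wheel's hub at (297,139) and the handle top at (239,135), both on my estimates. The inset shows the cover flush. The contact height and tip pixels suggest the real fingertips sit about 20–24 mm behind the nominal TCP, so I'll pick a grasp height that works either way and descend watching the force.

Run:
```python
from h import *
h=np.array([.526,.192]); 
for th in(-.4,0,.3,-.4+np.pi,np.pi,.3+np.pi):
    q=[arm.solve_ik([h[0]+.048*np.cos(a),h[1]+.048*np.sin(a),.081],R(th)) for a in np.arange(0,6.28,.5)]
    ok=[x for x in q if x is not None]; print(round(th,2),len(ok),len(q), np.min(ok,0) if ok else"",np.max(ok,0) if ok else "")
th=0.
p=np.array([.5505,.2345,.2])
arm.reach(p,R(th)); f0=arm.read_state()["contact_force"]
p[2]=.13; arm.move_straight(p,rate=.12)
while p[2]>.083:
    p[2]-=.008; arm.move_straight(p,rate=.06); s=arm.read_state()
    if np.linalg.norm(s["contact_force"]-f0)>6: print("touch",s["contact_force"]);break
print(s["tcp_pos"],s["contact_force"],s["t"])
arm.close(25); s=arm.read_state(); print(s["tcp_pos"],s["contact_force"],s["torque"],s["gripper_width"]*92,s["t"])
im=arm.read_camera("side")[:,:,::-1];im2=arm.read_camera("scene")[:,:,::-1]
cv2.imwrite("pics/g1.png",np.hstack([cv2.resize(im[250:370,150:283],(400,360),interpolation=cv2.INTER_CUBIC),cv2.resize(im2[190:310,410:543],(400,360),interpolation=cv2.INTER_CUBIC)]))
```

```text
-0.4 13 13 [-0.44    0.4014 -0.1256  1.7465  0.048   0.7625 -2.5754] [-0.3028  0.531  -0.0763  1.9808  0.0769  0.8671 -2.3762]
0 13 13 [-0.4039  0.4047 -0.1756  1.7434  0.0787  0.7661 -2.2042] [-0.2664  0.534  -0.1253  1.9775  0.1076  0.871  -2.0052]
0.3 13 13 [-0.3771  0.4077 -0.2129  1.7411  0.1043  0.7692 -1.9257] [-0.2351  0.5368 -0.1671  1.9751  0.1306  0.8744 -1.7302]
2.74 13 13 [-0.0502  0.4831 -0.6808  1.7117  0.3897  0.839   0.2382] [ 0.1     0.6257 -0.6447  1.9475  0.4593  0.9676  0.4295]
3.14 13 13 [ 0.1652  0.6378 -1.0698  1.6945  0.6747  0.9862  0.3971] [ 0.3497  0.7839 -1.0652  1.9292  0.7529  1.1331  0.5689]
3.44 13 13 [ 0.1652  0.6378 -1.0698  1.6945  0.6747  0.9862  0.6971] [ 0.3497  0.7839 -1.0652  1.9292  0.7529  1.1331  0.8689]
[0.5501 0.2343 0.0815] [ 0.4082 -0.8349 -0.521 ] 20.4167
[0.5504 0.2341 0.082 ] [-0.9163 -1.9653  1.251 ] [-0.3033  0.2509 -0.0025] 15.256925749194021 21.5833
```

View pics/g1.png

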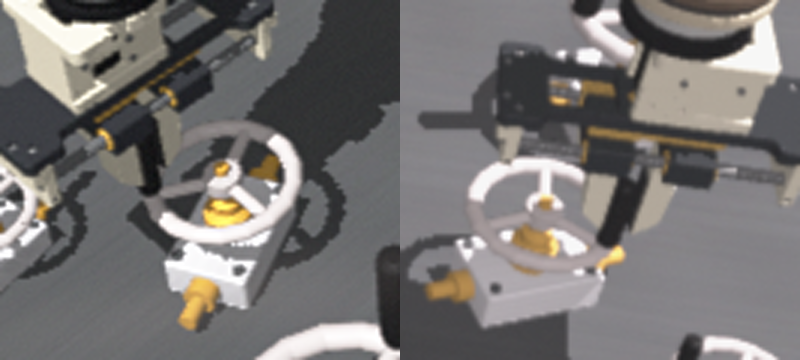

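The fingers hold the handle, at an opening of 15.3 mm on a 16 mm grip. Turning clockwise with force feedback.

```bash
cat > turn.py <<'E'
from h import *
import json
def go(c,a,amax_delta,step,rate,z,tlim,stopf,f0,g=1.5e-4):
    """step the handle round; a = commanded angle (unwrapped)"""
    sg=np.sign(amax_delta); end=a+amax_delta; c=np.array(c,float); n=0; hist=[]
    while abs(end-a)>1e-6:
        a=a+sg*min(step,abs(end-a)); u=np.array([np.cos(a),np.sin(a)]); t=sg*np.array([-u[1],u[0]])
        arm.move_straight([*(c+.048*u),z],rate=rate); s=arm.read_state()
        f=(s["contact_force"]-f0)[:2]; fr,ft=f@u,-f@t; c=c+g*np.clip(fr,-8,8)*u; n+=1
        d=s["tcp_pos"][:2]-c; hist.append((a,fr,ft))
        if n%10==0: print(round(s["t"],2),"a %.3f act %.3f r %.4f fr %.1f ft %.1f c"%(a,np.arctan2(d[1],d[0]),np.hypot(*d),fr,ft),c)
        if ft>stopf or s["t"]>tlim: break
    print("end",round(s["t"],2),"a %.3f fr %.1f ft %.1f"%(a,fr,ft),c,s["tcp_pos"]); return c,a
E
python3 - <<'E'
from turn import *
s=arm.read_state(); c=np.array([.526,.192]); d=s["tcp_pos"][:2]-c; a=np.arctan2(d[1],d[0]); print(s["t"],a)
c,a=go(c,a,-6.6,.06,.06,.082,40,14,np.array([0,0,0.]))
for i in range(3):
    arm.pause(.1); s=arm.read_state(); print(s["tcp_pos"],s["contact_force"],s["torque"],s["gripper_width"]*92)
d=s["tcp_pos"][:2]-c; print("act",np.arctan2(d[1],d[0]),np.hypot(*d),s["t"])
json.dump([list(c),a],open("st.json","w"))
E
```

```text
21.6833 1.045815187793749
24.18 a 0.446 act 0.438 r 0.0483 fr -1.4 ft 0.3 c [0.5255 0.1918]
26.68 a -0.154 act -0.163 r 0.0482 fr 0.6 ft 0.7 c [0.5248 0.1918]
29.18 a -0.754 act -0.762 r 0.0482 fr -0.9 ft 1.6 c [0.5241 0.1923]
end 30.93 a -1.174 fr -0.8 ft 14.6 [0.5238 0.1926] [0.5454 0.1497 0.0822]
[0.5455 0.1497 0.0822] [ 11.8804   5.8794 -11.5158] [ 1.2611 -2.6986 -0.0058] 15.77600268499807
[0.5455 0.1497 0.0822] [ 11.8019   5.9253 -10.2438] [ 1.295  -2.6904 -0.0451] 15.148025500974196
[0.5455 0.1497 0.0822] [ 12.685    6.0558 -11.3735] [ 1.2951 -2.7662 -0.0172] 15.085846292968764
act -1.1045949900944403 0.048086275371082884 31.2333
```

Run:
```python
from h import *
im=arm.read_camera("side")[:,:,::-1];im2=arm.read_camera("scene")[:,:,::-1]
cv2.imwrite("pics/g2.png",np.hstack([cv2.resize(im[250:370,150:283],(400,360),interpolation=cv2.INTER_CUBIC),cv2.resize(im2[190:310,410:543],(400,360),interpolation=cv2.INTER_CUBIC)]))
```

```text
(no output)
```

View pics/g2.png

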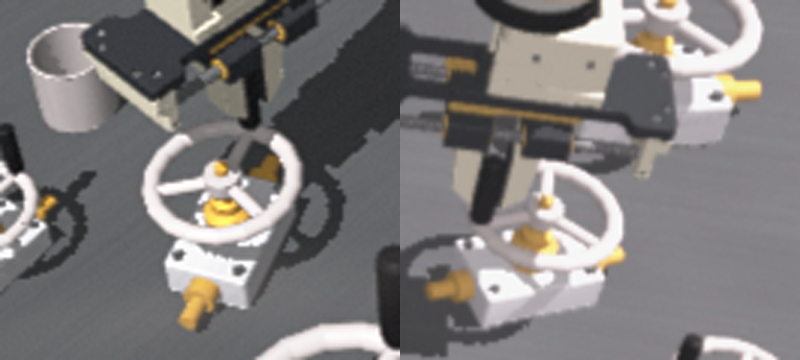

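The handle stands on the rim and nothing else touches it. The resistance (about 14 N) is purely tangential, so this is the stop. Now two turns open, ending at the TCP position recorded at the stop.

Run:
```python
from turn import *
c=np.array(json.load(open("st.json"))[0]); s=arm.read_state(); d=s["tcp_pos"][:2]-c; a0=np.arctan2(d[1],d[0])
ref=s["tcp_pos"].copy(); f0=np.zeros(3)
c,a=go(c,a0,4*np.pi-.15,.2,.1,.082,64,25,f0)
print("c",c); 
u=ref[:2]-c; aref=np.arctan2(u[1],u[0]); rem=(aref+4*np.pi)-(a); rem=(rem+np.pi)%(2*np.pi)-np.pi; print("aref",aref,"rem",rem)
if abs(rem)<.4: c,a=go(c,a,rem,.05,.06,.082,69,25,f0)
arm.pause(.2); s=arm.read_state(); d=s["tcp_pos"][:2]-c
print(s["t"],s["tcp_pos"],"ref",ref,"act",np.arctan2(d[1],d[0]),s["contact_force"],s["gripper_width"]*92,a-a0)
im=arm.read_camera("side")[:,:,::-1];im2=arm.read_camera("scene")[:,:,::-1]
o=[cv2.resize(x,(400,300),interpolation=cv2.INTER_CUBIC) for x in(im[250:350,150:283],im2[190:290,410:543],im2[218:293,240:340],im[195:270,285:385])]
cv2.imwrite("pics/f.png",np.vstack([np.hstack(o[:2]),np.hstack(o[2:])]))
```

```text
33.86 a 0.895 act 0.912 r 0.0480 fr 0.8 ft -3.2 c [0.5262 0.1923]
36.36 a 2.895 act 2.929 r 0.0476 fr 2.2 ft -2.6 c [0.5252 0.1949]
38.86 a 4.895 act -1.379 r 0.0475 fr 2.9 ft -1.5 c [0.5239 0.1925]
41.36 a 6.895 act 0.630 r 0.0477 fr 2.7 ft -2.1 c [0.5263 0.1919]
43.86 a 8.895 act 2.643 r 0.0476 fr 1.9 ft -2.2 c [0.5258 0.1951]
46.36 a 10.895 act -1.659 r 0.0480 fr 3.9 ft -2.5 c [0.5238 0.1934]
end 47.11 a 11.312 fr 2.4 ft -0.4 [0.5241 0.1923] [0.5385 0.1471 0.082 ]
c [0.5241 0.1923]
aref -1.105889314670671 rem 0.14878723165055519
end 47.86 a 11.460 fr 0.5 ft 1.3 [0.5243 0.1919] [0.5451 0.1495 0.082 ]
48.0583 [0.545  0.1495 0.082 ] ref [0.5454 0.1497 0.0822] act -1.1150220921629297 [-1.4574 -1.2449  5.2795] 15.908254206704902 12.565157846009727
```

View pics/f.png

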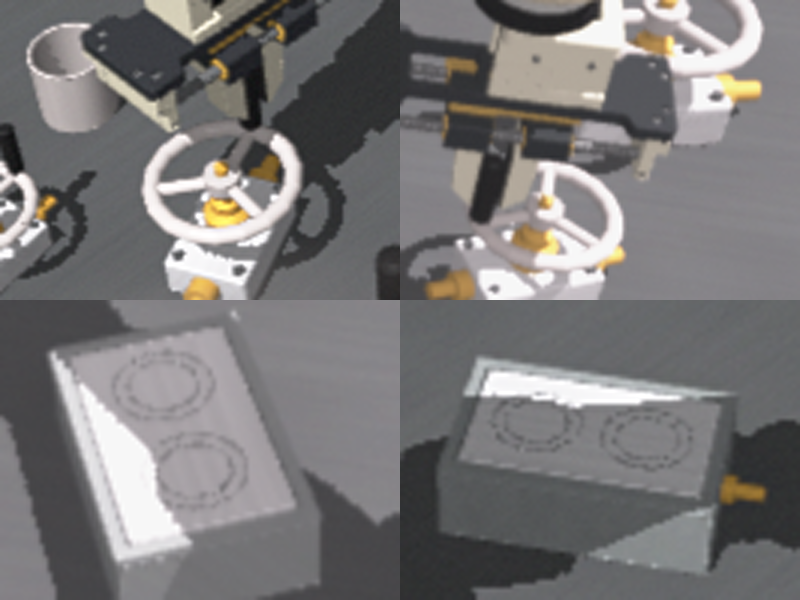

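The wheel and handle look the same as at the stop, the handle is between the fingers, and the cover is flush in both views. Handing in.

```bash
python3 -c "
from plant import arm
s=arm.read_state();print(s['t'],s['joint_velocities'].round(3) if hasattr(s['joint_velocities'],'round') else s['joint_velocities'],s['gripper_width']*92)
print(arm.finish_job())"
```

```text
48.1583 [-0.001  0.     0.001 -0.002  0.001  0.     0.   ] 15.61344482500214
the job is handed in; nothing more can be done
None
```

I handed the job in at 48.2 s, with the cover pressed home, the wheel two turns open from its stop, and the handle still gripped. The hand-in gives no verdict.

- **Cover:** I pressed the raised end down until it met a hard stop at about 17 N. Both camera views then showed it level and flush in its recess.
- **Wheel:** I used the middle of the three valves; its rim measured 107 mm against the 108 mm expected. I turned it clockwise about 2.15 rad until the force at the handle rose to about 14 N, all of it tangential, and took that as the stop. I then opened it 12.565 rad, and the fingers ended within 0.5 mm of their position at the stop.
- **Grip:** The grip force is set to 25 N. The fingers read 15.6 mm open on the 16 mm handle, and the arm was at rest.
- **Bystanders:** I moved nothing else on purpose. I saw no contact with the bystanders, but I did not measure their positions at the end.

**Checks that disagreed:**
- **Fingertip height:** The press made hard contact at a reported height of 0.032 m, not the expected 0.056 m. The real fingertips therefore seem to sit about 24 mm behind the stated tool point. I chose a grasp height meant to stay within 40 mm of the handle's middle under either reading.
- **Force while opening:** The tangential force read slightly negative during the opening turns, where friction should make it positive. I put this down to the readings being taken as the arm stopped at each step, and did not confirm it.

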